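# Fit the stirrer to the empty chocolate melter and start it

## Task

One of the two small chocolate melters has no stirrer on its drive. Take the loose stirrer by its grip, lower it gently over that melter's toothed drive, turn it until the teeth mesh and push it fully home past its spring catch. Let go, then start that melter by throwing its lever all the way over towards the pan; leave the other melter and everything else on the counter alone.

Things in the scene. Friction and masses are not known exactly. Their poses are not given: they have to be found in the camera images.
- stirrer: Loose stirrer, 0.22 to 0.35 kg, upright on the counter; origin at the centre of its hub's underside, z up. Square steel hub 46 x 46 mm, 36 mm tall, sides along x and y. In the underside a cross-shaped socket: slots 8.5 mm wide along x and y, 40 mm end to end (34.6 mm between 5 mm tall lips at the mouth), 30 mm deep. Two blades reach 54 mm out along +x and -x, 2 to 24 mm up.
- stirrer_grip (a point): Middle of the stirrer's wooden grip bar, 75 mm above the hub's underside, on its axis: bar 50 mm long along the stirrer's x, 16 mm thick along y, 30 mm tall; a 16 mm thick neck below it joins it to the hub.
- melter_a: The melter without a stirrer, fixed; origin on the counter under the pan's axis, z up. Steel housing 55 mm tall, from -140 to +75 mm along x and 75 mm either side along y. On it the open pan, 136 mm in outer diameter, 3 mm wall, rim 100 mm above the counter. The start lever stands on the -x end, centred, 103 mm from the pan's axis.
- spindle_a (a point): The toothed drive in the empty pan: centre of its 48 mm flange's top, 65 mm above the counter, where the hub's underside sits when home; z up, x and y along the teeth: a cross of 5 mm wide ribs, 30 mm end to end, 20 mm tall. A round 10 mm pin in the middle ends 28 mm above the flange. It stands at any angle and its gearbox holds it: it does not turn below 1 N m.
- catch_a (a point): Point on the drive's axis, 8 mm above the flange, level with two spring balls in opposite tooth ends. They stop the meshed hub 10 to 11 mm above home; about 8 N of push snaps it past them, then they hold it down.
- lever_a (a joint): Lever of the empty melter, hinged along the melter's y axis, 77 mm above the counter. 0 as built: ball leaning away from the pan (off); grows to 1.0 rad as the ball swings over towards the pan (on). It stays where it is left and yields to about 1 N at the ball. 
- lever_a_tip (a point): Centre of the 26 mm black ball at the end of the empty melter's lever, 55 mm from its hinge; about 125 mm above the counter at both ends of its swing and 132 mm in the middle.
- melter_b: The other melter, same build and frame, with a stirrer already fitted on its drive: leave alone.
- lever_b (a joint): Lever of the other melter, to be left off. 0 as built: ball leaning away from the pan (off); grows to 1.0 rad as the ball swings over towards the pan (on). It stays where it is left and yields to about 1 N at the ball. 
- fitted_blade (a point): Blade end of the stirrer fitted in the other melter, 50 mm from that pan's axis, 78 mm above the counter.
- mould_l: Loose clear mould 240 x 125 x 24 mm on the left, origin under its centre; bystander.
- mould_r: The same on the right; bystander.
- bowl: Loose steel bowl, 140 mm in diameter, 55 mm tall, origin under its centre; bystander.
- spatula: Loose spatula 240 mm long, lying along its x axis; bystander.
- spoon: Loose steel spoon 190 mm long, lying along its x axis; bystander.
- jar: Loose glass jar, 68 mm in diameter, 90 mm tall, origin under its centre; bystander.
- cup: Loose white mug, 76 mm in diameter, 80 mm tall, handle along +y, origin under its centre; bystander.
Not all that is in view belongs to the job. What is shaped like the stirrer but blue, orange or yellow is not meant.

How it is judged (in metres and radians):
On the way, in this order (a step that is already met when the one before it is completed fails the run):
1. the stirrer is lifted clear of the counter (height (world z) of stirrer above 0.06 m), for 0.1 s.
2. the hub is turned so that the drive's teeth enter its slots (underside less than 14 mm above the flange) (z of stirrer in the frame of spindle_a between -0.004 and 0.014 m and horizontal distance between stirrer and spindle_a below 0.004 m and (angle between the x axis of stirrer and the x axis of spindle_a, either way round below 0.17 rad or angle between the x axis of stirrer and the y axis of spindle_a, either way round below 0.17 rad) and angle between stirrer's own z axis and vertical below 0.09 rad).
3. the stirrer is pushed fully home (underside within 3 mm of the flange) (z of stirrer in the frame of spindle_a between -0.004 and 0.003 m and horizontal distance between stirrer and spindle_a below 0.004 m and (angle between the x axis of stirrer and the x axis of spindle_a, either way round below 0.17 rad or angle between the x axis of stirrer and the y axis of spindle_a, either way round below 0.17 rad) and angle between stirrer's own z axis and vertical below 0.09 rad), for 0.2 s.
4. the lever of that melter is thrown to the pan side (above 0.85 rad), the stirrer still home and let go (all of step 3 and value of joint lever_a above 0.85 rad and contact force between the fingers and stirrer below 0.1 N), for 0.1 s.
At the end, for the whole second after the job is handed in: The stirrer is at rest on the empty melter's drive, meshed (slots within 10 degrees of the teeth), centred within 4 mm, upright within 5 degrees and fully home (underside within 3 mm of the flange); that melter's lever is above 0.85 rad and the other melter's lever is below 0.2 rad (all of step 3 and value of joint lever_a above 0.85 rad and value of joint lever_b below 0.2 rad and linear speed of stirrer below 0.02 m/s and angular speed of stirrer below 0.1 rad/s); the robot touches nothing.
It fails at once if the other melter's lever is thrown or its stirrer turned by more than 15 mm at the blade (value of joint lever_b above 0.3 rad or distance of fitted_blade from where it was at the start of the episode above 0.015 m).
It fails at once if the stirrer is dropped onto the drive (faster than 0.8 m/s close over it) (horizontal distance between stirrer and spindle_a below 0.04 m and z of stirrer in the frame of spindle_a below 0.06 m and linear speed of stirrer above 0.8 m/s).
It fails at once if a bystander is shoved more than 40 mm (distance of any of mould_l, mould_r, bowl, spatula, spoon, jar, cup from where it was at the start of the episode above 0.04 m).
It also fails if it takes over 45 s, if anything falls off the work surface, if the arm or the gripper's body presses on something with over 40 N, if the wrist force passes 120 N, or if a joint passes its speed limit or range.

## Robot

A 7-joint arm with a two-finger parallel gripper is mounted at the origin on the work surface. World frame = base frame: x ahead of the robot, y to its left, z up, the work surface at z = 0. Lengths are in mm, angles in rad, forces in N, time in s.
With the tool pointing down it reaches from about 400 to 750 mm from the base axis. Payload 19.5 kg.
Tool frame: the origin (TCP) lies at the very end of the fingers, on their centre line; the grasp point (between the pads) lies 19 mm behind it; z points along the fingers, y is the direction in which the jaws open and shut (so a half turn about z gives the same grasp; the last joint's range is limited). The gripper opens to 85 mm and grips with 20 to 120 N. Pads are 22 mm wide; open, the fingers measure 114 mm over their backs; the gripper's body (76 mm by 85 mm) begins 54 mm behind the grasp point. The pads swing forward as they close: fully open they stand 13 mm farther back than shut.
Start: joints at [-1.158, 0.707, -0.028, 1.485, 0.022, 0.951, -0.075], TCP at [252.572, 516.529, 231.268] pointing down, gripper open.
Joint ranges: [-2.71, 2.71], [-0.32, 2.16], [-1.57, 1.52], [0, 2.45], [-1.46, 4.6], [0, 2.02], [-2.83, 2.83]. Speed limits (rad/s): [1.89, 1.89, 2.57, 2.57, 3.01, 3.01, 3.01].

## Interface

Orientations are given as a unit quaternion [w, x, y, z].
In Python, from cell import read_state, read_camera, job_done gives the robot as it stands.
- The arm moves only by the tool drive_tool, never from a script. Its argument "targets" is a list of rows, each a list of 3 entries, a list of its own where there are three numbers: the gripper command: -1 is shut, 1 is fully open, values between are in proportion, then the shift along the world's x, y, z in units of 150 mm (1.0 is 150 mm), then the turn, a rotation vector about the world's x, y, z in units of 120 degrees (1.0 is 120 degrees). A call has 1 to 8 rows; each row is the pose to reach, as a shift and turn from the pose measured when the call began; what a row does not reach only later rows make up. A row lasts 1/10 s, in which the tool goes at most 50 mm and 8.59 degrees, less where a joint would pass 70% of its speed; a pose out of reach is approached as far as the arm can. A call with a number of a shift or a turn outside -1 to 1 is refused whole. A call with a gripper value outside its range is refused whole. The fingers move at their own pace and stop on an object; "grip_force" is the grip in N (left out, the last holds). Time passes only in rows, so rows that repeat a pose let the fingers close. It gives the time, the measured TCP pose, the force and the opening at its end, in the units of the state.
- read_state(): the state, without advancing time (a new reading comes with each control period).
- read_camera(name): name is "scene" or "top" or "wrist"; returns a dict with "img" (420x560x3 uint8, red, green, blue), "fx", "fy", "cx", "cy" (pixels), "view" (4x4, takes a point from world to camera coordinates); the wrist camera has in their place "mount" (4x4, takes a point from camera to tool coordinates, whose origin is the TCP and whose axes are the flange's). Camera axes: x right, y up, looking along -z (the intrinsics and any distortion apply to the point x, -y, -z); pixel columns grow to the right and rows downward; lengths in mm; the calibration is good to about 2 mm. A picture is of the moment at which its call begins: read the wrist's pose just before it. There is no depth.
- job_done(): hands the job in, once; it reports no verdict.
The state is a dict: "clock": time; "qpos": joint angles; "joint_vel": joint speeds; "joint_efforts": joint torques, N m; "tcp_pos": TCP position; "eef_rot": TCP orientation; "wrist_force": force on the tool from outside, world axes, zero at the start; "wrist_torque": the same for the moment, N m; "grip_width": opening from 0.0 (shut) to 1.0 (fully open).
Only numpy, scipy, OpenCV 4.12 (cv2) and the standard library are available. Lean on these libraries where they do the work, as an engineer would, in place of code of your own. Each camera call takes 0.05 s, during which the arm holds its last target.

## Working session

There is one attempt and no reset: what is moved stays moved. The work goes in short steps, Python scripts to look and compute and a tool call to move; the robot and the scene stay as the last step left them, time stands still between calls to the robot, and variables do not carry over. Pictures are saved under pics/ and viewed, and the job is handed in when it is done.

Besides the shell and the picture viewer there is one more tool, called after ">>>" as name(argument=value, ...) on one line, values as JSON. drive_tool: Moves the arm, as the interface text tells. Shifts and turns lie within -1 to 1; 1 stands for 150 mm of shift or 120 degrees of turn. Its arguments: {"type":"object","properties":{"targets":{"type":"array","items":{"type":"array"}},"grip_force":{"type":"number"}},"required":["targets"]}

```bash
ls; mkdir -p pics; cat > h.py <<'E'
import numpy as np,cv2
from cell import read_state, read_camera, job_done
def save(name,fn):
    s=read_state(); c=read_camera(name); cv2.imwrite('pics/'+fn+'.png',c['img'][:,:,::-1]); 
    np.savez('pics/'+fn+'.npz',**{k:v for k,v in c.items()},pos=s['tcp_pos'],rot=s['eef_rot']); return c,s
E
python3 - <<'E'
from h import *
for n in ['scene','top','wrist']:
    c,s=save(n,n+'0'); print(n,{k:(np.round(v,4).tolist()) for k,v in c.items() if k!='img'})
print(s)
E
```

```text
pics
scene {'fx': 488.6638, 'fy': 488.6638, 'cx': 285.2776, 'cy': 210.199, 'view': [[0.7787, 0.6273, -0.0087, -409.794], [-0.3285, 0.4196, 0.8462, 79.4027], [0.5344, -0.6561, 0.5328, -1694.599], [0.0, 0.0, 0.0, 1.0]]}
top {'fx': 398.9773, 'fy': 398.9773, 'cx': 285.249, 'cy': 213.8803, 'view': [[0.0122, -0.9999, -0.0015, 5.8241], [0.9875, 0.0118, 0.1575, -545.6939], [-0.1574, -0.0034, 0.9875, -1105.3181], [0.0, 0.0, 0.0, 1.0]]}
wrist {'fx': 311.5347, 'fy': 311.5347, 'cx': 281.9199, 'cy': 208.8002, 'mount': [[-0.0004, 0.948, 0.3184, 81.3881], [1.0, 0.0002, 0.0009, 0.4355], [0.0008, 0.3184, -0.948, -141.9683], [0.0, 0.0, 0.0, 1.0]]}
{'clock': 0.1, 'qpos': array([-1.15769801,  0.70702868, -0.02760586,  1.48491693,  0.02198343,
        0.95088456, -0.07547011]), 'joint_vel': array([-0.00081523, -0.0016201 , -0.00198925, -0.00161828, -0.00011784,
       -0.00243615,  0.00023793]), 'joint_efforts': array([ 2.72423640e-03, -8.84264660e+01,  1.23735879e+00, -2.36449528e+01,
        1.72262010e-02,  5.04574986e-03, -4.13283965e-05]), 'tcp_pos': array([252.49147343, 516.35691214, 230.88956075]), 'eef_rot': array([-9.55581178e-05,  2.25439299e-01,  9.74257103e-01, -4.57973243e-04]), 'wrist_force': array([ 1.27103578, -0.12935816,  0.81233001]), 'wrist_torque': array([ 0.02159144, -0.02582141,  0.01016048]), 'grip_width': 1.0008441935274293}
```

View pics/scene0.png

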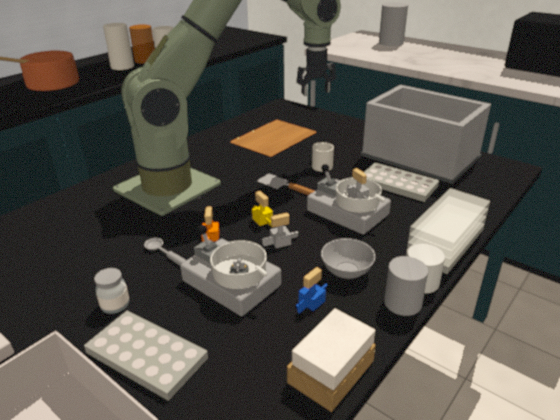

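View pics/top0.png

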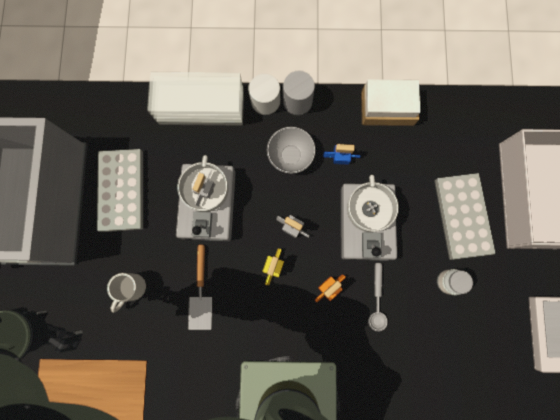

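View pics/wrist0.png

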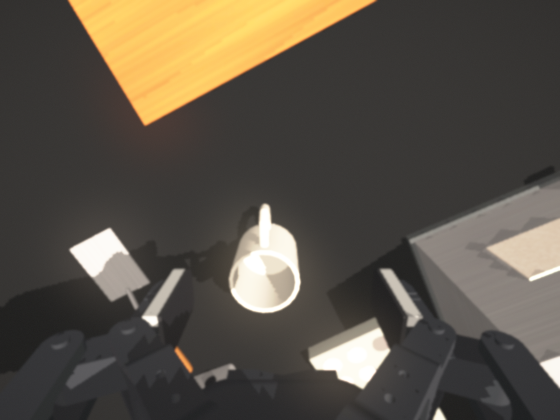

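Candidates in the top view are steel (292,225), blue (343,153), yellow (274,267) and orange (331,289). I choose the steel one at (292,225). The empty melter is the right one at (373,207), and its lever is near (374,250).

```bash
cat >> h.py <<'E'
from scipy.spatial.transform import Rotation as R
def ray(c,u,v,pos=None,rot=None):
    d=np.array([(u-c['cx'])/c['fx'],-(v-c['cy'])/c['fy'],-1.])
    if 'view' in c: V=np.linalg.inv(c['view'])
    else:
        T=np.eye(4);T[:3,:3]=R.from_quat(np.array(rot)[[1,2,3,0]]).as_matrix();T[:3,3]=pos; V=T@c['mount']
    return V[:3,3],V[:3,:3]@d
def at(c,u,v,z,pos=None,rot=None):
    o,d=ray(c,u,v,pos,rot); return o+d*(z-o[2])/d[2]
def proj(c,P,pos=None,rot=None):
    if 'view' in c: M=c['view']
    else:
        T=np.eye(4);T[:3,:3]=R.from_quat(np.array(rot)[[1,2,3,0]]).as_matrix();T[:3,3]=pos; M=np.linalg.inv(T@c['mount'])
    p=M[:3,:3]@np.array(P,float)+M[:3,3]; return np.array([c['cx']+c['fx']*p[0]/-p[2],c['cy']-c['fy']*p[1]/-p[2]])
E
python3 - <<'E'
from h import *
im=cv2.imread('pics/top0.png')
a=cv2.resize(im[190:260,260:330],None,fx=8,fy=8,interpolation=3)
b=cv2.resize(im[170:270,330:410],None,fx=6,fy=6,interpolation=3)
cv2.imwrite('pics/ca.png',a);cv2.imwrite('pics/cb.png',b)
c=np.load('pics/top0.npz')
print(at(c,292,222,90),at(c,373,207,100),at(c,371,209,90),at(c,375,251,125))
print(proj(c,[0,0,0]))
E
```

```text
[515.73255386  -6.588904    90.        ] [ 558.51086409 -228.07977439  100.        ] [ 554.62673511 -224.62310121   90.        ] [ 436.47466355 -225.21436146  125.        ]
[287.35130509 410.85482145]
```

View pics/ca.png

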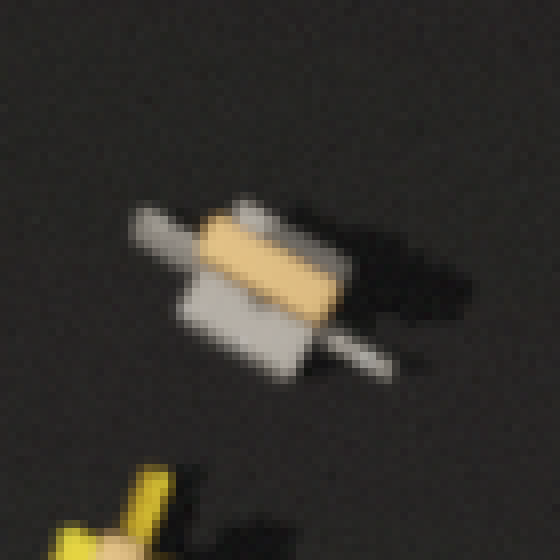

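View pics/cb.png

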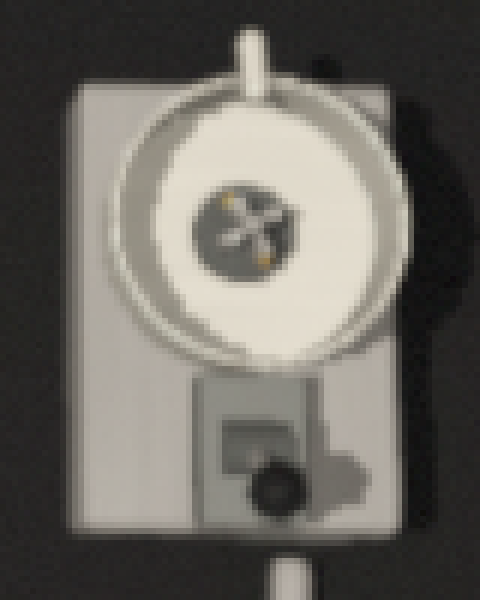

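The close crop shows a steel hub with a wooden bar at crop (270,268), which matches the description. The empty pan has the bare cross with its two spring balls. I'll move over for a wrist view.

>>> drive_tool(targets=[[1,[0.6,-1,0.2],[0,0,-0.4]],[1,[0.6,-1,0.2],[0,0,-0.4]],[1,[0.6,-1,0.2],[0,0,-0.4]],[1,[0.6,-1,0.2],[0,0,-0.4]],[1,[0.6,-1,0.2],[0,0,-0.4]],[1,[0.6,-1,0.2],[0,0,-0.4]]], grip_force=60)

```text
clock: 0.75
tcp_pos: [343.0, 365.8, 261.1]
eef_rot: [-0.0, 0.605, 0.796, -0.0]
wrist_force: [-0.3, -0.6, -0.9]
grip_width: 1.001
```

>>> drive_tool(targets=[[1,[0.6,-1,0],[0,0,-0.4]],[1,[0.6,-1,0],[0,0,-0.4]],[1,[0.6,-1,0],[0,0,-0.4]],[1,[0.6,-1,0],[0,0,-0.4]],[1,[0.6,-1,0],[0,0,-0.4]],[1,[0.6,-1,0],[0,0,-0.4]]])

```text
clock: 1.35
tcp_pos: [433.3, 215.0, 261.1]
eef_rot: [-0.0, 0.879, 0.478, -0.0]
wrist_force: [-0.4, -0.1, -0.2]
grip_width: 1.0
```

>>> drive_tool(targets=[[1,[0.2,-1,0],[0,0,0]],[1,[0.2,-1,0],[0,0,0]],[1,[0.2,-1,0],[0,0,0]],[1,[0.2,-1,0],[0,0,0]],[1,[0.2,-1,0],[0,0,0]]])

```text
clock: 1.85
tcp_pos: [463.4, 64.1, 261.0]
eef_rot: [-0.0, 0.879, 0.477, -0.0]
wrist_force: [-0.9, 0.6, -0.1]
grip_width: 0.999
```

```bash
python3 - <<'E'
from h import *
c,s=save('wrist','w1');print(s['tcp_pos'],proj(c,[514,-8,90],s['tcp_pos'],s['eef_rot']),proj(c,[555,-226,65],s['tcp_pos'],s['eef_rot']))
E
```

```text
[463.37031887  64.06402942 261.02665681] [357.9931522  217.46920126] [461.14334873 325.78622663]
```

View pics/w1.png

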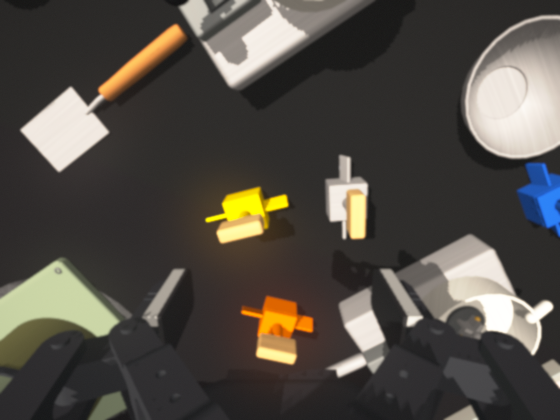

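```bash
python3 - <<'E'
from h import *
im=cv2.imread('pics/w1.png')
cv2.imwrite('pics/w1c.png',cv2.resize(im[145:250,310:385],None,fx=7,fy=5.7*7/5.7,interpolation=3)[:600*2])
x=cv2.resize(im[145:250,310:385],None,fx=5.6,fy=5.6,interpolation=3);cv2.imwrite('pics/w1c.png',x)
E
```

```text
(no output)
```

View pics/w1c.png

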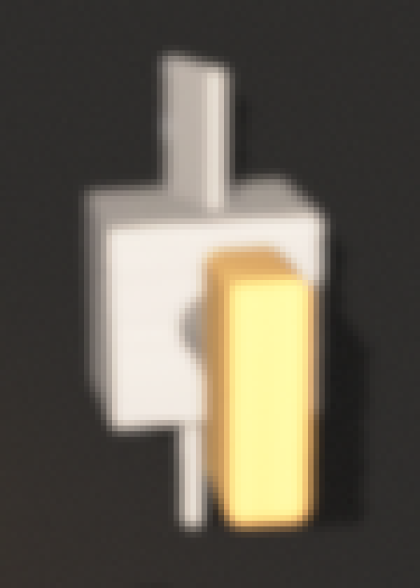

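```bash
python3 - <<'E'
from h import *
c=np.load('pics/w1.npz')
for pts,z in (([(228,276),(310,276),(306,525),(228,525)],90),([(106,228),(322,216),(110,428)],36),([(208,64),(228,64),(208,205)],24)):
    P=np.array([at(c,310+u/5.6-.4,145+v/5.6-.4,z,c['pos'],c['rot'])[:2] for u,v in pts]); print(P.round(1).tolist(),P.mean(0).round(1))
    d=np.diff(P,axis=0);print(np.hypot(*d.T).round(1),np.degrees(np.arctan2(d[:,1],d[:,0])).round(1))
E
```

```text
[[519.9, 19.4], [532.7, 11.1], [508.0, -33.2], [495.3, -24.8]] [514.   -6.9]
[15.3 50.7 15.2] [ -33.1 -119.1  146.9]
[[505.0, 23.7], [545.4, 0.6], [482.3, -16.7]] [510.9   2.5]
[46.6 65.4] [ -29.8 -164.7]
[[541.9, 39.7], [545.5, 37.3], [526.5, 12.3]] [538.   29.8]
[ 4.3 31.4] [ -33.1 -127.2]
```

>>> drive_tool(targets=[[1,[0.337,-0.477,-0.2],[0,0,0.03]],[1,[0.337,-0.477,-0.4],[0,0,0.03]],[1,[0.337,-0.477,-0.7],[0,0,0.03]],[1,[0.337,-0.477,-0.9],[0,0,0.03]],[1,[0.337,-0.477,-0.9],[0,0,0.03]]])

```text
clock: 2.4
tcp_pos: [512.1, -4.7, 122.8]
eef_rot: [-0.002, 0.863, 0.506, -0.003]
wrist_force: [-1.2, 0.4, 1.7]
grip_width: 1.0
```

```bash
python3 - <<'E'
from h import *
c,s=save('wrist','w2');print(s['tcp_pos'],s['eef_rot'])
E
```

```text
[512.09021657  -4.65074861 122.80506203] [-0.00222063  0.86269567  0.50571124 -0.00271934]
```

View pics/w2.png

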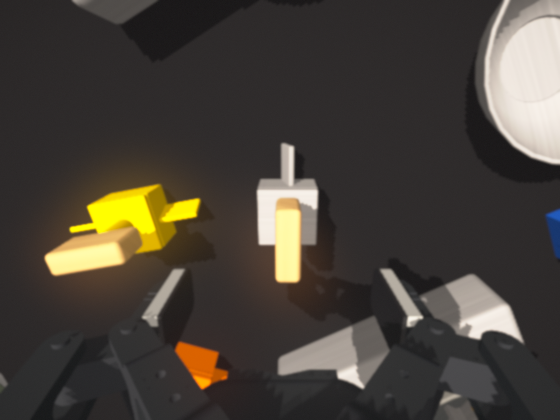

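>>> drive_tool(targets=[[1,[0.013,-0.016,-0.15],[0,0,0]],[1,[0.013,-0.016,-0.35],[0,0,0]],[1,[0.013,-0.016,-0.445],[0,0,0]],[1,[0.013,-0.016,-0.445],[0,0,0]],[1,[0.013,-0.016,-0.445],[0,0,0]]])

```text
clock: 2.95
tcp_pos: [515.9, -6.5, 60.3]
eef_rot: [-0.001, 0.862, 0.506, -0.001]
wrist_force: [-0.4, -0.1, 1.5]
grip_width: 1.0
```

```bash
python3 - <<'E'
from h import *
c,s=save('wrist','w3');print(s['tcp_pos'],s['eef_rot'],s['wrist_force'])
E
```

```text
[515.90129387  -6.54473756  60.33937438] [-9.63058187e-04  8.62437263e-01  5.06162792e-01 -5.17462799e-04] [-0.39635358 -0.0547518   1.45325162]
```

View pics/w3.png

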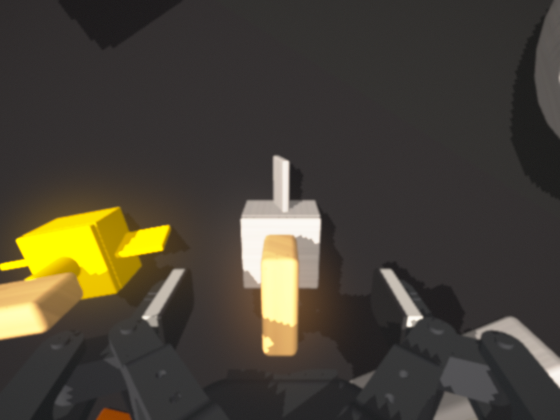

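>>> drive_tool(targets=[[1,[-0.01,-0.003,-0.029],[0,0,0]],[-1,[-0.01,-0.003,-0.029],[0,0,0]],[-1,[-0.01,-0.003,-0.029],[0,0,0]],[-1,[-0.01,-0.003,-0.029],[0,0,0]],[-1,[-0.01,-0.003,-0.029],[0,0,0]],[-1,[-0.01,-0.003,-0.029],[0,0,0]],[-1,[-0.01,-0.003,-0.029],[0,0,0]],[-1,[-0.01,-0.003,-0.029],[0,0,0]]], grip_force=60)

```text
clock: 3.8
tcp_pos: [514.5, -7.1, 56.2]
eef_rot: [-0.001, 0.862, 0.506, -0.0]
wrist_force: [-1.3, 1.0, 5.0]
grip_width: 0.18
```

>>> drive_tool(targets=[[-1,[0,0,0],[0,0,0]],[-1,[0,0,0],[0,0,0]],[-1,[0,0,0],[0,0,0]]])

```text
clock: 4.1
tcp_pos: [514.5, -7.1, 56.2]
eef_rot: [-0.001, 0.862, 0.506, -0.0]
wrist_force: [0.0, 0.6, 2.4]
grip_width: 0.18
```

>>> drive_tool(targets=[[-1,[0,0,0.2],[0,0,0]],[-1,[0,0,0.5],[0,0,0]],[-1,[0,0,0.8],[0,0,0]],[-1,[0,0,1],[0,0,0]],[-1,[0,0,1],[0,0,0]]])

```text
clock: 4.6
tcp_pos: [515.6, -7.2, 209.3]
eef_rot: [0.0, 0.862, 0.506, 0.002]
wrist_force: [0.9, 0.2, -3.4]
grip_width: 0.178
```

>>> drive_tool(targets=[[-1,[0,-0.2,0.3],[0,0,0]],[-1,[0,-0.45,0.3],[0,0,0]],[-1,[-0.02,-0.75,0.3],[0,0,0]],[-1,[-0.04,-1,0.3],[0,0,0]],[-1,[-0.04,-1,0.3],[0,0,0]]])

```text
clock: 5.1
tcp_pos: [508.2, -162.3, 253.5]
eef_rot: [0.001, 0.864, 0.503, 0.001]
wrist_force: [0.3, 1.7, -2.8]
grip_width: 0.176
```

>>> drive_tool(targets=[[-1,[0,-0.3,0],[0,0,0]],[-1,[0,-0.6,0],[0,0,0]],[-1,[-0.05,-0.9,0],[0,0,0]],[-1,[-0.05,-1,0],[0,0,0]],[-1,[-0.05,-1,0],[0,0,0]],[-1,[-0.05,-1,0],[0,0,0]]])

```text
clock: 5.7
tcp_pos: [500.7, -311.6, 252.4]
eef_rot: [0.0, 0.864, 0.503, 0.001]
wrist_force: [0.7, 0.8, -3.6]
grip_width: 0.178
```

```bash
python3 - <<'E'
from h import *
c,s=save('wrist','w4');print(s['tcp_pos'],s['eef_rot'],s['wrist_force'],s['grip_width'])
save('top','t4')
E
```

```text
[ 500.69472247 -311.59009329  252.4025206 ] [5.67895017e-05 8.64003997e-01 5.03484540e-01 6.38759014e-04] [ 0.66793094  0.79921324 -3.61604806] 0.17829908937724778
```

View pics/w4.png

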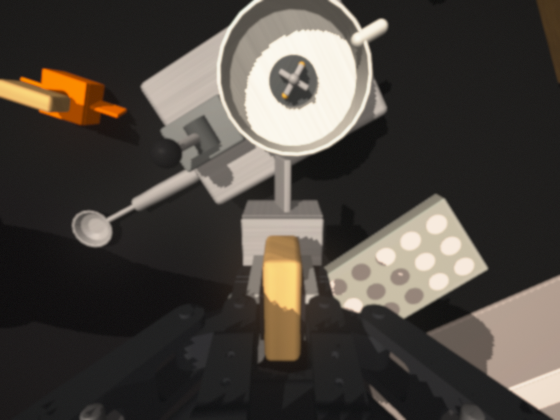

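```bash
python3 - <<'E'
from h import *
im=cv2.imread('pics/w4.png')
cv2.imwrite('pics/w4c.png',cv2.resize(im[45:115,258:328],None,fx=8,fy=8,interpolation=3))
im=cv2.imread('pics/t4.png')
cv2.imwrite('pics/t4c.png',cv2.resize(im[170:270,330:430],None,fx=6,fy=6,interpolation=3))
E
```

```text
(no output)
```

View pics/w4c.png

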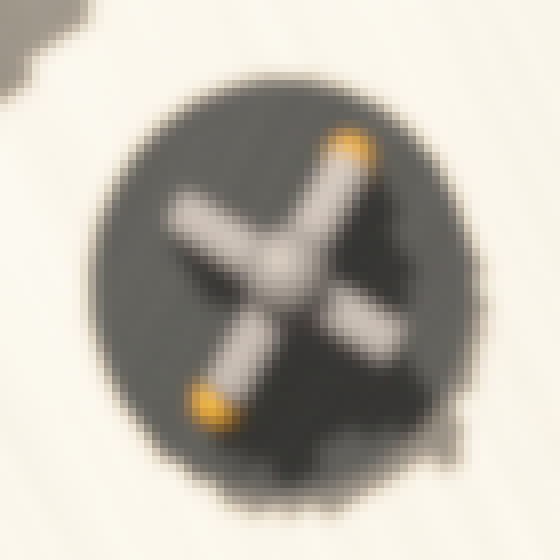

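View pics/t4c.png

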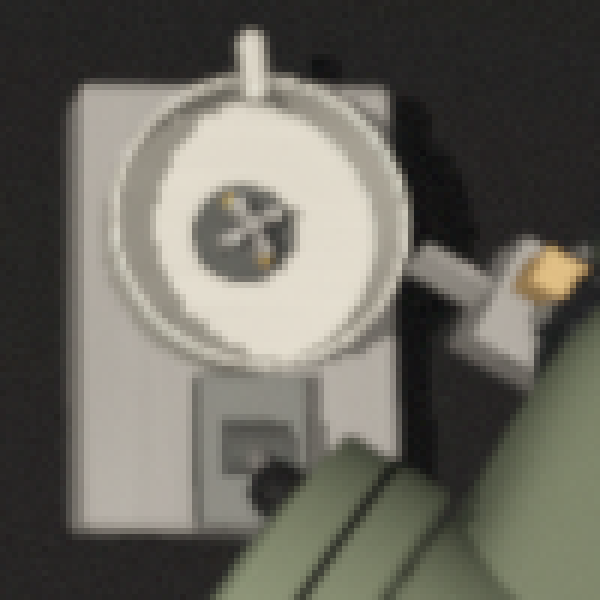

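```bash
python3 - <<'E'
from h import *
c=np.load('pics/w4.npz')
f=lambda u,v,z:at(c,258+u/8-.45,45+v/8-.45,z,c['pos'],c['rot'])[:2]
print('flange',f(286,286,65),f(92,286,65),f(480,286,65),f(286,72,65),f(286,500,65)); print('pin',f(283,268,93))
for p,q,z in (((352,148),(212,405),73),((168,205),(400,345),85)):
    a=f(*p,z);b=f(*q,z);print(a,b,(a+b)/2,np.hypot(*(a-b)),np.degrees(np.arctan2(*(b-a)[::-1]))%90)
# hub in hand
print('hub at tcp-56:',proj(c,c['pos']+[0,0,-20],c['pos'],c['rot']))
t=np.load('pics/t4.npz')
g=lambda u,v,z:at(t,330+u/6-.4,170+v/6-.4,z)[:2]
print('top flange',g(244,232,65),g(192,232,65),g(296,232,65)); a=g(230,199,73);b=g(264,260,73);print(a,b,(a+b)/2,np.degrees(np.arctan2(*(b-a)[::-1]))%90)
print('pin',g(250,226,93),'ball',g(276,490,125),g(247,455,77))
a=g(70,88,55);b=g(392,92,55);e=g(400,530,55);d=g(70,530,55);print(a,b,e,d)
Rm=R.from_quat(c['rot'][[1,2,3,0]]).as_matrix();print('tool x yaw',np.degrees(np.arctan2(Rm[1,0],Rm[0,0])))
E
```

```text
flange [ 562.54440021 -226.51437779] [ 541.8744745 -214.7922845] [ 583.21879929 -238.23900796] [ 573.99431924 -205.77227023] [ 550.50097815 -248.33164614]
pin [ 561.35060225 -225.88890488]
[ 576.04955387 -217.51223244] [ 547.76621321 -234.12671461] [ 561.90788354 -225.81947352] 32.802261756939835 30.431253127736852
[ 553.69213302 -213.22991356] [ 569.68554339 -239.41517342] [ 561.68883821 -226.32254349] 30.683171432744732 31.415714703643367
hub at tcp-56: [281.19442712 254.46115281]
top flange [ 561.07240194 -227.95524847] [ 560.77962607 -203.44627015] [ 561.36515885 -252.46264034]
[ 575.29985155 -220.02440111] [ 546.49059217 -235.31203292] [ 560.89522186 -227.66821702] 27.952654352511843
pin [ 558.9652284  -224.82020826] ball [ 435.79343112 -226.77609911] [ 454.92573718 -224.56264363]
[ 632.07099805 -148.02208642] [ 631.93464296 -302.57544208] [ 422.59701669 -299.80273792] [ 420.73048914 -145.9297844 ]
tool x yaw 60.46164455198938
```

```bash
python3 - <<'E'
from h import *
im=cv2.imread('pics/w4.png')
cv2.imwrite('pics/w4d.png',cv2.resize(im[150:370,230:335],None,fx=2.7*2,fy=2.7,interpolation=3))
cv2.imwrite('pics/w4d.png',cv2.resize(im[150:270,230:335],None,fx=5,fy=5,interpolation=3))
c=np.load('pics/w4.npz')
p=c['pos'];Rm=R.from_quat(c['rot'][[1,2,3,0]]).as_matrix();X=Rm[:,0];Y=Rm[:,1]
h=lambda x,y,z:((proj(c,p+X*x+Y*y+[0,0,z-56.2],p,c['rot'])-[230,150]+.4)*5).round(1).tolist()
for x,y in((23,23),(23,-23)):print('hub',h(x,y,36),h(x,y,0))
for x in(25,-25): print('bar',[h(x,y,90) for y in (8,-8)])
print('blade',h(54,0,24),h(54,0,2))
E
```

```text
hub [465.3, 336.2] [431.3, 243.5]
hub [50.1, 336.5] [84.6, 243.7]
bar [[360.3, 550.4], [153.9, 550.5]]
bar [[349.1, 1061.0], [166.7, 1061.1]]
blade [257.5, 39.0] [257.7, 10.7]
```

View pics/w4d.png

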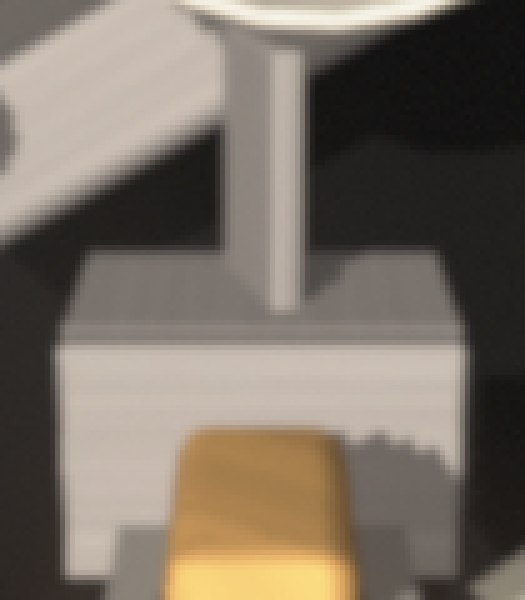

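>>> drive_tool(targets=[[-1,[-0.1,0.1,0],[0,0,-0.07]],[-1,[-0.2,0.18,0],[0,0,-0.14]],[-1,[-0.2,0.18,0],[0,0,-0.21]],[-1,[-0.2,0.18,0],[0,0,-0.246]],[-1,[-0.2,0.18,0],[0,0,-0.246]],[-1,[-0.2,0.18,0],[0,0,-0.246]],[-1,[-0.2,0.18,0],[0,0,-0.246]]])

```text
clock: 6.5
tcp_pos: [471.1, -283.8, 252.9]
eef_rot: [0.0, 0.963, 0.269, 0.001]
wrist_force: [1.2, 0.2, -2.7]
grip_width: 0.175
```

```bash
python3 - <<'E'
from h import *
c,s=save('wrist','w5');print(s['tcp_pos'],s['eef_rot'],s['wrist_force'],s['grip_width'])
c=np.load('pics/w5.npz')
im=cv2.imread('pics/w5.png')
u,v=proj(c,[562,-226,75],c['pos'],c['rot']).astype(int);print(u,v)
a=im[max(v-40,0):v+40,u-40:u+40];print(max(v-40,0),u-40,a.shape)
cv2.imwrite('pics/w5c.png',cv2.resize(a,None,fx=7,fy=7,interpolation=3))
cv2.imwrite('pics/w5d.png',cv2.resize(im[150:270,230:335],None,fx=5,fy=5,interpolation=3))
p=c['pos'];Rm=R.from_quat(c['rot'][[1,2,3,0]]).as_matrix();X=Rm[:,0];Y=Rm[:,1];print(np.degrees(np.arctan2(X[1],X[0])))
E
```

```text
[ 471.13178867 -283.78810078  252.90393643] [4.67394642e-04 9.63269453e-01 2.68535352e-01 7.12764117e-04] [ 1.19546598  0.19271103 -2.69158919] 0.1749427619337799
278 76
36 238 (80, 80, 3)
31.154313475550655
```

View pics/w5c.png

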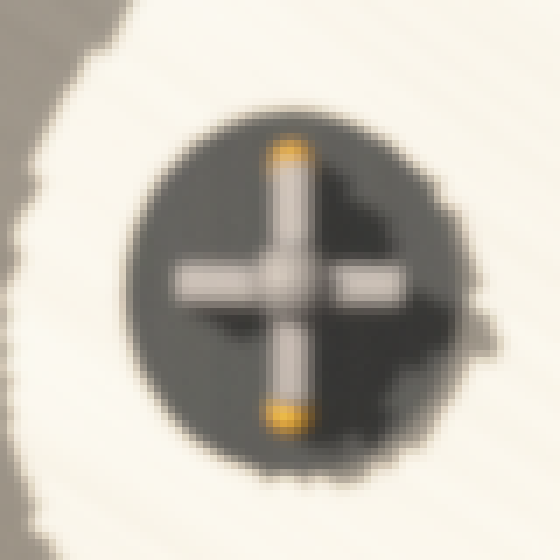

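View pics/w5.png

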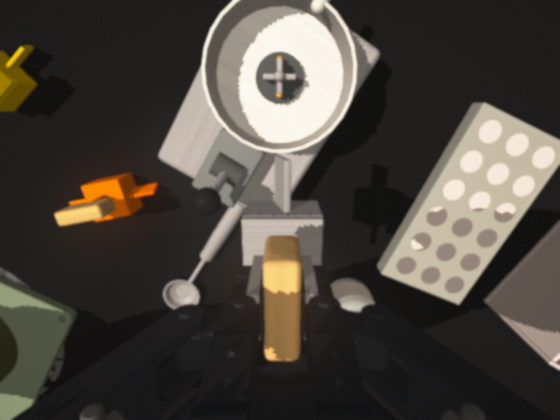

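```bash
python3 - <<'E'
from h import *
c=np.load('pics/w5.npz');p=c['pos']
Rm=R.from_quat(c['rot'][[1,2,3,0]]).as_matrix();X=Rm[:,0]*[1,1,0];Y=Rm[:,1]*[1,1,0]
f=lambda u,v,z:at(c,238+u/7-.43,36+v/7-.43,z,c['pos'],c['rot'])
for n,q in dict(flange=f(296,288,65),pin=f(288,280,93),teethh=(f(170,284,85)+f(408,284,85))/2,balls=(f(290,150,73)+f(287,420,73))/2).items():
    print(n,q[:2].round(1),((q-p)@X).round(1),((q-p)@Y).round(1))
im=cv2.imread('pics/w5.png')
h=lambda x,y,z:((proj(c,p+X*x+Y*y+[0,0,z-56.2],p,c['rot'])-[230,150]+.4)*5).round(1).tolist()
print([h(23,y,z) for y in (23,-23) for z in (0,36)])
E
```

```text
flange [ 562.9 -226.7] 108.1 -1.4
pin [ 561.4 -226.6] 106.8 -2.3
teethh [ 561.5 -226.6] 107.0 -2.2
balls [ 561.9 -226.1] 107.5 -2.4
[[432.5, 244.8], [467.1, 337.6], [86.0, 245.2], [52.0, 338.1]]
```

View pics/w5d.png

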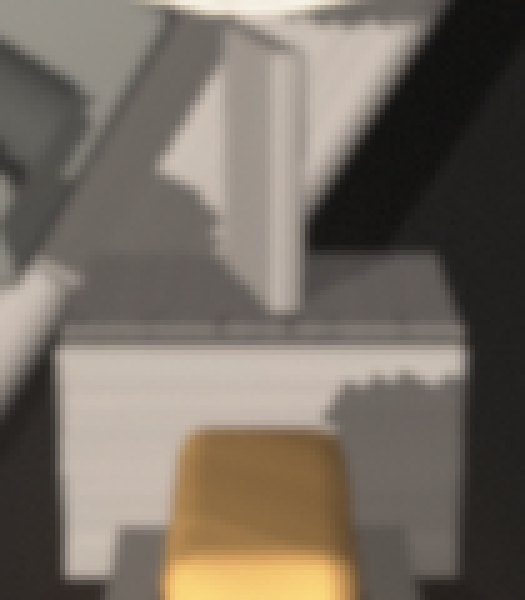

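Both views put the drive at (562,-226). The flange spans 48 mm and the teeth are now square to the tool. I'll translate over it and stop just above the pin.

>>> drive_tool(targets=[[-1,[0.2,0.13,0],[0,0,0]],[-1,[0.4,0.26,0],[0,0,0]],[-1,[0.606,0.389,-0.1],[0,0,0]],[-1,[0.606,0.389,-0.3],[0,0,0]],[-1,[0.606,0.389,-0.5],[0,0,0]],[-1,[0.606,0.389,-0.63],[0,0,0]],[-1,[0.606,0.389,-0.63],[0,0,0]],[-1,[0.606,0.389,-0.63],[0,0,0]]])

```text
clock: 7.35
tcp_pos: [562.1, -225.8, 159.1]
eef_rot: [0.001, 0.963, 0.268, 0.001]
wrist_force: [1.4, -0.5, -2.8]
grip_width: 0.174
```

```bash
python3 - <<'E'
from h import *
c,s=save('wrist','w6');print(s['tcp_pos'],s['eef_rot'],s['wrist_force'],s['wrist_torque'])
c2,_=save('scene','s6');print(proj(c2,[562,-226,80]))
im=c2['img'][:,:,::-1]
cv2.imwrite('pics/s6c.png',cv2.resize(im[200:320,165:305],None,fx=5,fy=5,interpolation=3))
E
```

```text
[ 562.13749296 -225.82608819  159.12712876] [6.53639489e-04 9.63308787e-01 2.68393333e-01 8.79381428e-04] [ 1.44502187 -0.49756582 -2.81143799] [ 0.02845495 -0.00986061  0.01228603]
[238.7396971  263.95084745]
```

View pics/s6c.png

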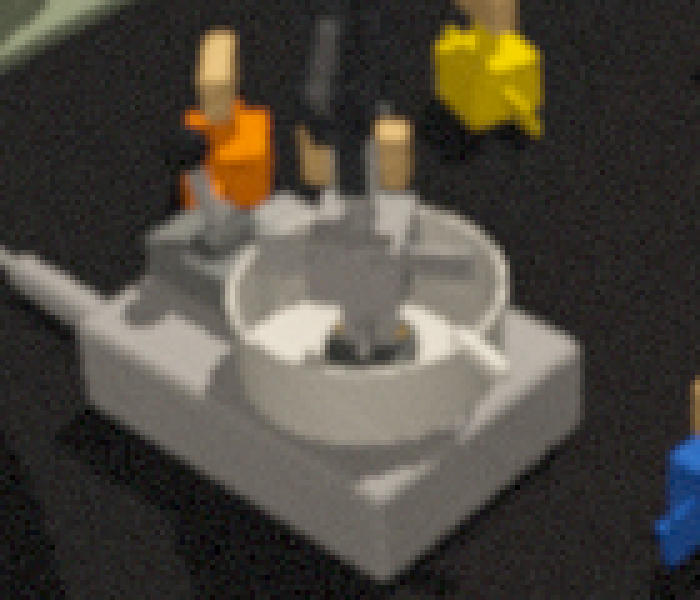

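View pics/w6.png

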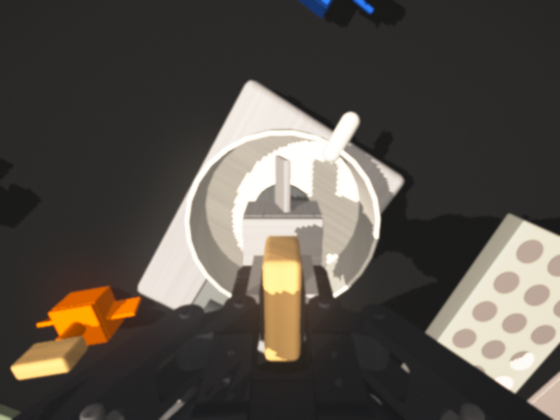

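>>> drive_tool(targets=[[-1,[0,0,-0.03],[0,0,0]],[-1,[0,0,-0.06],[0,0,0]],[-1,[0,0,-0.09],[0,0,0]],[-1,[0,0,-0.11],[0,0,0]],[-1,[0,0,-0.11],[0,0,0]]])

```text
clock: 7.95
tcp_pos: [562.3, -225.8, 142.7]
eef_rot: [0.001, 0.963, 0.268, 0.001]
wrist_force: [0.5, -0.4, -3.1]
grip_width: 0.176
```

>>> drive_tool(targets=[[-1,[0,0,-0.015],[0,0,0]],[-1,[0,0,-0.03],[0,0,0]],[-1,[0,0,-0.045],[0,0,0]],[-1,[0,0,-0.045],[0,0,0]]])

```text
clock: 8.35
tcp_pos: [562.2, -225.7, 135.7]
eef_rot: [0.001, 0.963, 0.268, 0.001]
wrist_force: [-0.4, -0.2, -3.0]
grip_width: 0.181
```

It meshes without resistance: the underside is at about 79.5 mm, below the tooth tops at 85. Next I push through the catch.

>>> drive_tool(targets=[[-1,[0,0,-0.02],[0,0,0]],[-1,[0,0,-0.04],[0,0,0]],[-1,[0,0,-0.055],[0,0,0]],[-1,[0,0,-0.07],[0,0,0]],[-1,[0,0,-0.07],[0,0,0]]])

```text
clock: 8.85
tcp_pos: [561.9, -225.6, 124.6]
eef_rot: [0.0, 0.963, 0.268, 0.001]
wrist_force: [0.7, 0.7, -5.9]
grip_width: 0.179
```

>>> drive_tool(targets=[[-1,[0,0,-0.01],[0,0,0]],[-1,[0,0,-0.02],[0,0,0]],[-1,[0,0,-0.03],[0,0,0]],[-1,[0,0,-0.03],[0,0,0]],[-1,[0,0,-0.03],[0,0,0]]])

```text
clock: 9.35
tcp_pos: [562.0, -225.7, 121.2]
eef_rot: [0.001, 0.963, 0.268, 0.001]
wrist_force: [-3.6, 3.0, 16.7]
grip_width: 0.178
```

>>> drive_tool(targets=[[-1,[0,0,-0.01],[0,0,0]],[-1,[0,0,-0.01],[0,0,0]],[-1,[0,0,0],[0,0,0]],[0.3,[0,0,0],[0,0,0]],[0.3,[0,0,0],[0,0,0]],[0.3,[0,0,0],[0,0,0]],[0.3,[0,0,0],[0,0,0]],[0.3,[0,0,0],[0,0,0]]])

```text
clock: 10.15
tcp_pos: [561.9, -225.7, 121.1]
eef_rot: [0.0, 0.963, 0.268, 0.001]
wrist_force: [0.5, 0.1, -0.1]
grip_width: 0.654
```

>>> drive_tool(targets=[[0.3,[0,0,0.15],[0,0,0]],[0.3,[0,0,0.4],[0,0,0]],[0.3,[0,0,0.7],[0,0,0]],[0.3,[0,0,0.9],[0,0,0]],[0.3,[0,0,0.9],[0,0,0]]])

```text
clock: 10.65
tcp_pos: [562.9, -226.5, 260.0]
eef_rot: [0.002, 0.963, 0.268, 0.003]
wrist_force: [0.4, -0.6, -1.2]
grip_width: 0.651
```

>>> drive_tool(targets=[[0.3,[-0.3,-0.15,0],[0,0,0]],[0.3,[-0.5,-0.3,0],[0,0,0]],[0.3,[-0.6,-0.4,0],[0,0,0]],[0.3,[-0.6,-0.4,0],[0,0,0]],[0.3,[-0.6,-0.4,0],[0,0,0]]])

```text
clock: 11.15
tcp_pos: [473.0, -286.3, 259.6]
eef_rot: [0.002, 0.963, 0.268, 0.003]
wrist_force: [-0.3, 0.3, -1.0]
grip_width: 0.647
```

```bash
python3 - <<'E'
from h import *
c,s=save('wrist','w7');print(s['tcp_pos'],s['eef_rot'],s['wrist_force'],s['qpos'].round(2))
c2,_=save('scene','s7')
im=c2['img'][:,:,::-1]
cv2.imwrite('pics/s7c.png',cv2.resize(im[200:320,165:305],None,fx=5,fy=5,interpolation=3))
E
```

```text
[ 473.02700631 -286.26582202  259.62771679] [0.00204329 0.9633657  0.26816417 0.00321284] [-0.30544834  0.32864992 -1.01507346] [ 0.24  0.68  0.49  1.54 -0.36  1.   -0.2 ]
```

View pics/s7c.png

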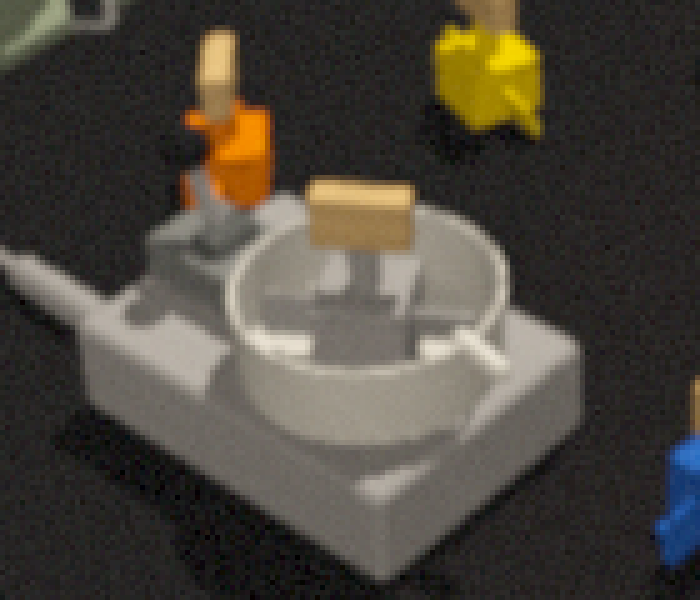

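View pics/w7.png

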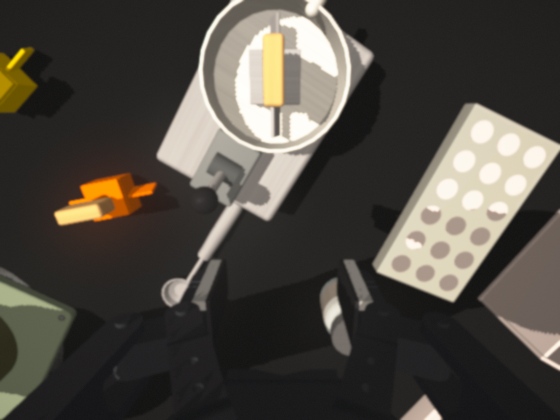

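```bash
python3 - <<'E'
from h import *
c=np.load('pics/w7.npz')
im=cv2.imread('pics/w7.png')
cv2.imwrite('pics/w7c.png',cv2.resize(im[140:230,170:290],None,fx=6,fy=6,interpolation=3))
x=cv2.resize(im[20:145,225:325],None,fx=4.6,fy=4.6,interpolation=3)
Ax=np.array([np.cos(np.radians(31)),np.sin(np.radians(31)),0]);Ay=np.array([-Ax[1],Ax[0],0])
for z,col in ((155,(255,0,0)),(166,(0,0,255))):
    q=[proj(c,np.array([562,-226,z])+Ax*a+Ay*b,c['pos'],c['rot']) for a,b in((25,8),(25,-8),(-25,-8),(-25,8))]
    cv2.polylines(x,[((np.array(q)-[225,20])*4.6).astype(np.int32)],True,col,1)
cv2.imwrite('pics/w7d.png',x)
s=np.load('pics/s7.npz');im=cv2.imread('pics/s7.png')
x=cv2.resize(im[225:285,215:265],None,fx=10,fy=10,interpolation=3)
for z,col in ((155,(255,0,0)),(166,(0,0,255))):
    q=[proj(s,np.array([562,-226,z])+Ax*a+Ay*b) for a,b in((25,8),(25,-8),(-25,-8),(-25,8))]
    cv2.polylines(x,[((np.array(q)-[215,225]+.5)*10).astype(np.int32)],True,col,1)
cv2.imwrite('pics/s7d.png',x)
print(at(c,205,200,125,c['pos'],c['rot']))
E
```

```text
[ 435.88749996 -226.72502921  125.        ]
```

View pics/w7d.png

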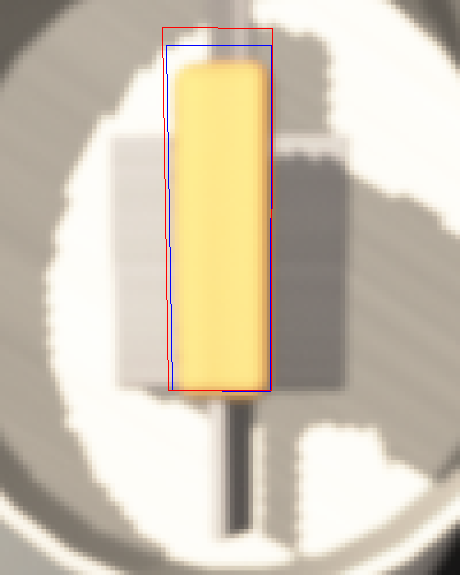

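View pics/s7d.png

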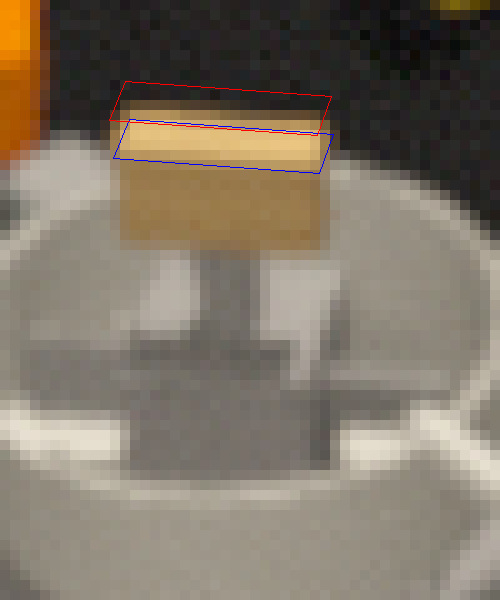

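View pics/w7c.png

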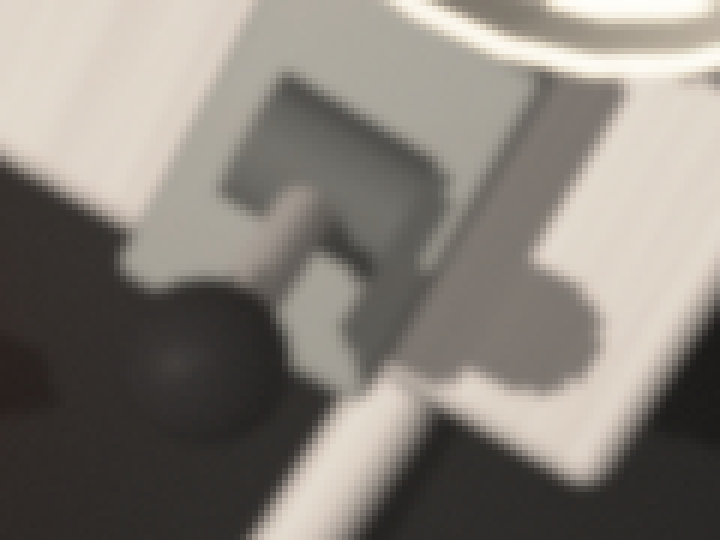

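The stirrer's bar overlays the home-height outline (155) and not the catch-height one (166). The lever ball is at (436,-226). I'll close the fingers, turn square and come down behind the ball.

>>> drive_tool(targets=[[-1,[-0.3,0.2,0],[0,0,-0.065]],[-1,[-0.587,0.4,0],[0,0,-0.13]],[-1,[-0.587,0.4,0],[0,0,-0.2]],[-1,[-0.587,0.4,0],[0,0,-0.26]],[-1,[-0.587,0.4,-0.2],[0,0,-0.26]],[-1,[-0.587,0.4,-0.2],[0,0,-0.26]],[-1,[-0.587,0.4,-0.2],[0,0,-0.26]]])

```text
clock: 11.95
tcp_pos: [385.6, -225.6, 229.8]
eef_rot: [0.003, 1.0, 0.0, 0.002]
wrist_force: [-0.5, -0.6, 0.6]
grip_width: 0.001
```

```bash
python3 - <<'E'
from h import *
c,s=save('wrist','w8');print(s['tcp_pos'],s['eef_rot'],s['qpos'].round(2),s['grip_width'])
E
```

```text
[ 385.645599   -225.56069419  229.80518451] [2.69150102e-03 9.99994155e-01 4.52304383e-04 2.05941571e-03] [ 0.09  0.6   0.64  1.95 -0.51  0.75 -0.54] 0.0007354882746787884
```

View pics/w8.png

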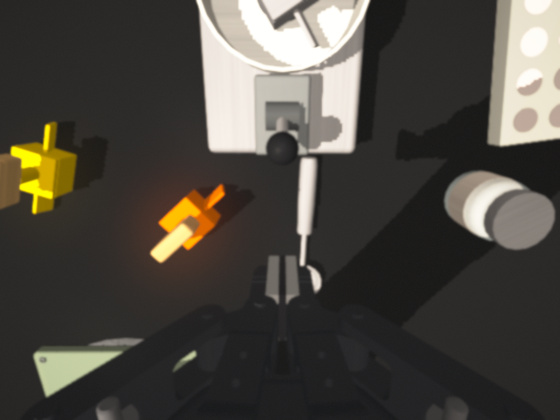

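>>> drive_tool(targets=[[-1,[0,0,-0.25],[0,0,0]],[-1,[0,0,-0.5],[0,0,0]],[-1,[0,0,-0.755],[0,0,0]],[-1,[0,0,-0.755],[0,0,0]],[-1,[0,0,-0.755],[0,0,0]]])

```text
clock: 12.5
tcp_pos: [386.1, -226.2, 118.2]
eef_rot: [0.003, 1.0, 0.0, 0.003]
wrist_force: [-0.6, -0.7, -0.0]
grip_width: 0.003
```

>>> drive_tool(targets=[[-1,[0.12,0,0],[0,0,0]],[-1,[0.2,0,0],[0,0,0]],[-1,[0.28,0,0],[0,0,0]],[-1,[0.36,0,0],[0,0,0]],[-1,[0.44,0,0],[0,0,0]],[-1,[0.48,0,0],[0,0,0]],[-1,[0.48,0,0],[0,0,0]]])

```text
clock: 13.2
tcp_pos: [459.0, -226.2, 119.7]
eef_rot: [0.003, 1.0, 0.001, 0.004]
wrist_force: [0.2, 0.1, -1.3]
grip_width: 0.0
```

```bash
python3 - <<'E'
from h import *
c,s=save('wrist','w9');print(s['tcp_pos'],s['eef_rot'],s['wrist_force'])
E
```

```text
[ 459.01315287 -226.17923175  119.74995354] [3.40574294e-03 9.99986898e-01 7.67963959e-04 3.74357547e-03] [ 0.233244    0.10218052 -1.32184274]
```

View pics/w9.png

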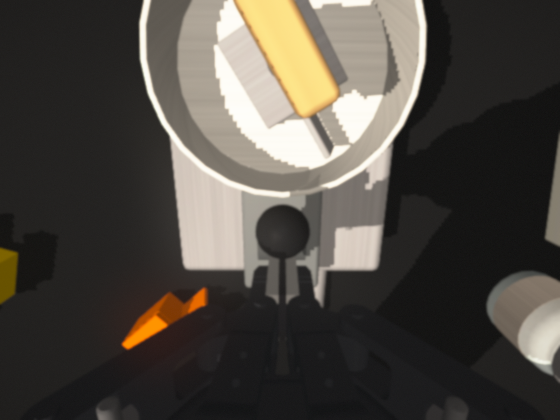

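>>> drive_tool(targets=[[-1,[0.02,0,0],[0,0,0]],[-1,[0.04,0,0],[0,0,0]],[-1,[0.05,0,0],[0,0,0]],[-1,[0.05,0,0],[0,0,0]]])

```text
clock: 13.65
tcp_pos: [461.8, -226.4, 119.6]
eef_rot: [0.002, 1.0, -0.001, -0.0]
wrist_force: [-29.5, 1.4, 16.7]
grip_width: -0.001
```

```bash
python3 - <<'E'
from h import *
c=np.load('pics/w9.npz');print(at(c,282,231,127,c['pos'],c['rot']))
E
```

```text
[ 485.06522958 -226.00530807  127.        ]
```

The 29.5 N push-back means the lever is at its stop. I'll back off, rise and check.

>>> drive_tool(targets=[[-1,[-0.1,0,0],[0,0,0]],[-1,[-0.3,0,0],[0,0,0]],[-1,[-0.4,0,0.1],[0,0,0]],[-1,[-0.4,0,0.4],[0,0,0]],[-1,[-0.4,0,0.7],[0,0,0]],[-1,[-0.4,0,0.8],[0,0,0]],[-1,[-0.4,0,0.8],[0,0,0]]])

```text
clock: 14.35
tcp_pos: [402.2, -226.8, 241.7]
eef_rot: [0.003, 1.0, -0.001, 0.002]
wrist_force: [-0.3, 0.4, -0.2]
grip_width: 0.003
```

```bash
python3 - <<'E'
from h import *
c,s=save('wrist','w10');print(s['tcp_pos'],s['wrist_force'],s['clock'])
c,_=save('scene','s10');save('top','t10')
cv2.imwrite('pics/s10c.png',cv2.resize(c['img'][200:320,165:305,::-1],None,fx=5,fy=5,interpolation=3))
# expected ball pixels for lever 0.85 / 1.0
w=np.load('pics/w10.npz')
for q in (0,.85,1.0):
    a=q-.5; P=[459+55*np.sin(a),-226,77+55*np.cos(a)]; print(q,proj(w,P,w['pos'],w['rot']).round(1),((proj(c,P)-[165,200]+.4)*5).round(1))
E
```

```text
[ 402.23689078 -226.80338861  241.69281175] [-0.32737794  0.41703702 -0.21033503] 14.35
0 [280.1 170.1] [181.1 153.9]
0.85 [279.9 113.9] [242.5 180. ]
1.0 [279.8 103.8] [253.6 190.9]
```

View pics/w10.png

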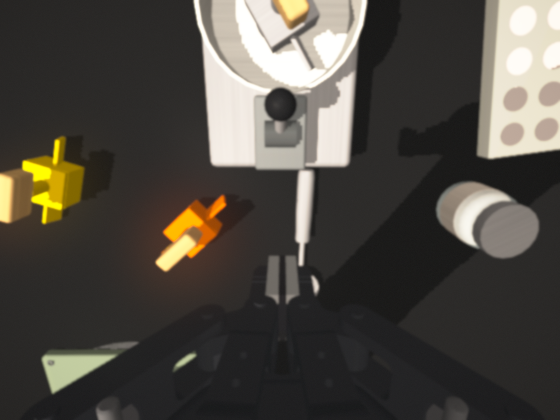

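View pics/s10c.png

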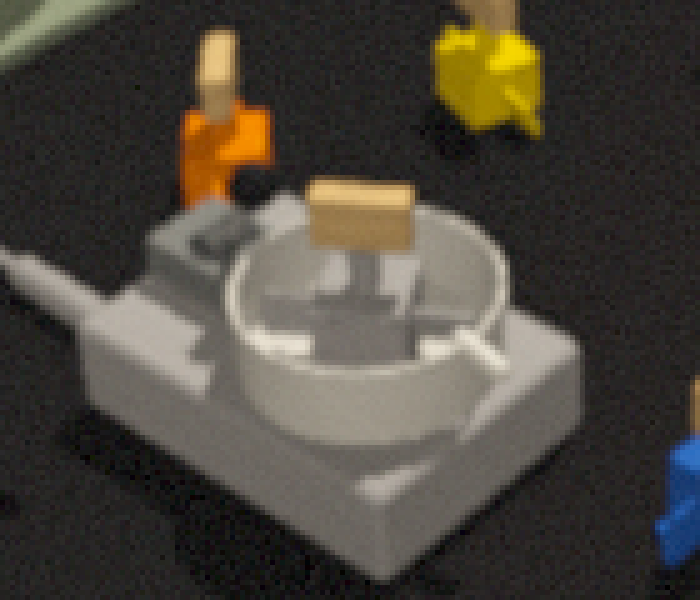

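View pics/t10.png

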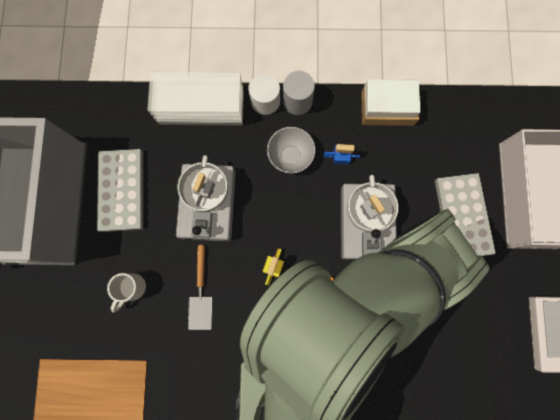

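The wrist view shows the lever ball at (280,104), where I predicted (280,104) for 1.0 rad; 0.85 rad would put it at row 114. The stirrer stands upright in the pan exactly as before the lever push. In the top view the other melter and the visible bystanders haven't moved, and the arm is clear. I'm handing in.

```bash
python3 -c "
from cell import *
print(job_done())"
```

```text
the job is handed in; nothing more can be done
None
```

The job is handed in. The steel stirrer is fitted on the empty (right-hand) melter's drive, and that melter's lever is thrown fully over to the pan. `job_done()` gives no verdict, so this rests on my own checks. The robot's clock stood at about 14.5 s of the 45 s allowed.

I gripped the stirrer by its bar, lined it up with the teeth by wrist camera (drive at about 562, -226 mm, teeth at 31°) and lowered it. It meshed without needing a search turn. I pushed it past the catch, let go, and pushed the lever over with shut fingers.

**Last checks**
- **Stirrer home:** while gripped, the tool stopped at 121.2 mm, which is the home height, with about 17 N pushing back. After release the bar sat at the home-height outline, not the catch-height one. In the scene view it lay about 2 pixels (roughly 4 mm) below that outline, which I put down to calibration. It looked the same after the lever push.
- **Lever on:** the lever met its stop at about 30 N. Afterwards the ball was at pixel (280,104), exactly where 1.0 rad predicts; 0.85 rad would be row 114.
- **Everything else:** in the last top view the other melter, its lever and the visible bystanders looked unmoved. That was by eye only, and the arm hid the spoon and jar there. The wrist view still showed both close to where they had been. The arm was clear, with wrist force near zero.

The wrist and top cameras differed by 1 to 3 mm on the drive's position. I used the wrist camera's value, and the fit confirmed it.

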